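Send a roller hanger down the gravity rail

ROBOT

A 6-joint arm with a two-finger parallel gripper is mounted at the origin on the work surface. World frame = base frame: x ahead of the robot, y to its left, z up, the work surface at z = 0. Lengths are in m, angles in rad, forces in N, time in s.
With the tool pointing down it reaches from about 0.35 to 0.875 m from the base axis. Payload 15.5 kg.
Tool frame: the origin (TCP) lies midway between the tips of the shut fingers; the grasp point (between the pads) lies pinch_z behind it (pinch_z is the distance from the TCP to the grasp point, in m); z points along the fingers, y is the direction in which the jaws open and shut (so a half turn about z gives the same grasp; the last joint's range is limited). The gripper opens to 85 mm and grips with 20 to 120 N. Pads are 22 mm wide; open, the fingers measure 114 mm over their backs; the gripper's body (76 mm by 85 mm) begins 54 mm behind the grasp point. The pads swing forward as they close: fully open they stand 13 mm farther back than shut.
Start: joints at [1.129, 0.494, 1.345, -0, 1.302, -0.096], TCP at [0.212, 0.588, 0.231] pointing down, gripper open.
Joint ranges: [-2.91, 2.91], [-0.82, 2.16], [0.22, 2.67], [-1.22, 4.37], [0.12, 2.79], [-3.08, 3.08]. Speed limits (rad/s): [1.89, 1.89, 2.57, 3.01, 3.01, 3.01].

INTERFACE

Orientations are given as a unit quaternion [x, y, z, w].
In Python, from plant import * gives the robot as it stands. The module is installed in compiled form; this text tells all that it offers.
- The arm moves only by the shell command python3 -m inch 'ROWS' [FORCE]. ROWS is JSON, one flat list of numbers, 7 for each row, row after row: the shift along the tool's x, y, z scaled (see below), then the turn, a rotation vector about the tool's x, y, z scaled (see below), then the opening, from 0 (shut) to 1 (fully open). A call has 1 to 12 rows; each row shifts and turns the commanded pose from where the row before left it, along the tool's axes as they then stand; what a row does not reach is not made up. The controller multiplies each number of a shift by 0.2 m and each number of a turn by 180 degrees. A row lasts 1/8 s, in which the tool goes at most 62.5 mm and 10.7 degrees, less where a joint would pass 70% of its speed; a pose out of reach is approached as far as the arm can. A call with a number of a shift or a turn outside -1 to 1 is refused whole. A call with a gripper value outside its range is refused whole. The fingers move at their own pace and stop on an object; FORCE is the grip in N (left out, the last holds). Time passes only in rows, so rows that do not move let the fingers close. It gives the time, the measured TCP pose, the force and the opening at its end, in the units of the state.
- sense(): the state, without advancing time (a new reading comes with each control period).
- get_image(name): name is "scene" or "side" or "wrist"; returns the picture (384x512x3 uint8, blue, green, red); there is no depth.
- camera_model(name): a dict with "fx", "fy", "cx", "cy" (pixels), "xyz" and "rotation" of the camera in the world; the wrist camera has in their place "tool_from_camera" (4x4, takes a point from camera to tool coordinates, whose origin is the TCP and whose axes are the flange's). Camera axes: x right, y down, z forward; pixel columns grow to the right and rows downward; lengths in m; the calibration is good to about 2 mm. A picture is of the moment at which its call begins: read the wrist's pose just before it. camera_model takes no time and is no camera call.
- hand_in(): hands the job in, once; it reports no verdict.
The state is a dict: "clock": time; "joint_positions": joint angles; "joint_velocities": joint speeds; "tau": joint torques, N m; "eef_pos": TCP position; "orientation": TCP orientation; "wrist_force": force on the tool from outside, world axes, zero at the start; "moment": the same for the moment, N m; "width": opening from 0.0 (shut) to 1.0 (fully open).
Only numpy, scipy, OpenCV 4.12 (cv2) and the standard library are available. Lean on these libraries where they do the work, as an engineer would, in place of code of your own. Each camera call takes 0.05 s, during which the arm holds its last target.

TASK

Take the hanger that has rollers by its black grip, set it gently astride the sloped gravity rail near the rail's upper end so that both rollers stand on the bar, and let it go so that it rolls by itself down to the stop. Never push or hold it on the lower half of the rail, and leave the plain hanger without rollers where it stands.

Things in the scene. Friction and masses are not known exactly. Their poses are not given: they have to be found in the camera images.
- roller_hanger_grip (a point): Roller hanger, 0.4 kg: aluminium inverted U, 96 long (own y), 44 inside, two black 22 mm rollers at its ends, side hooks, stands upright. Point: centre of its black grip tab, 16 thick (own x) x 40 x 56 tall, 109 above the underside; top plate 28 below it, roller undersides 54 below, side plates 55 lower still. Own y within 30 deg of world y; same either way round.
- rail: Fixed steel rail on narrow posts; origin on the bench under its middle, z up. Bar along own y, 420 long, 24 wide, sloping 7 deg, upper end at +y; top 170 mm high at y=0. Stop plate 74 wide, face at y=-194, from 60 below to 40 above the bar's top. A hanger released above rolls to -y in 1 to 4 s, slower if set askew; against the stop its grip point is at y=-152, 205 high.
- load_point (a point): A good place to set the hanger: middle of the rail bar's top surface, 130 mm from the rail's middle towards its upper end (80 mm from that end), 186 mm above the bench. The side plates go down either side of the bar, 10 mm clear each side.
- plain_hanger_grip (a point): Plain hanger, to be left alone: same size and black grip as the roller hanger but no rollers, a full-length aluminium plate closing its top. Point: centre of its grip, 109 mm above its underside.
Not all that is in view belongs to the job. Leave any yellow look-alike of the part that bears roller_hanger_grip alone.

How it is judged:
On the way, in this order (a step that is already met when the one before it is completed fails the run):
1. the roller hanger stands astride the bar on the upper half of the rail (y of roller_hanger_grip in the frame of rail between 0.05 and 0.22 m and x of roller_hanger_grip in the frame of rail between -0.025 and 0.025 m and z of roller_hanger_grip in the frame of rail between 0.215 and 0.262 m and contact force between roller_hanger and rail above 0.3 N), for 0.05 s.
2. the released hanger rolls through the lower half of the rail, touched by nothing but the rail (y of roller_hanger_grip in the frame of rail between -0.13 and 0 m and x of roller_hanger_grip in the frame of rail between -0.025 and 0.025 m and z of roller_hanger_grip in the frame of rail between 0.195 and 0.235 m and contact force between the fingers and roller_hanger below 0.05 N), for 0.04 s.
At the end, for the whole second after the job is handed in: The roller hanger stands astride the bar at rest (under 20 mm/s) against the stop: grip point within 13 mm of its resting place along the rail, 25 mm sideways, 13 mm in height, tilted under 17 degrees; the plain hanger within 30 mm of where it stood (y of roller_hanger_grip in the frame of rail between -0.165 and -0.137 m and x of roller_hanger_grip in the frame of rail between -0.025 and 0.025 m and z of roller_hanger_grip in the frame of rail between 0.193 and 0.22 m and angle between roller_hanger_grip's own z axis and vertical below 0.3 rad and linear speed of roller_hanger below 0.02 m/s and distance of plain_hanger_grip from where it was at the start of the episode below 0.03 m); the robot touches nothing.
It fails at once if the fingers push or hold the hanger on the lower half of the rail (y of roller_hanger_grip in the frame of rail below 0 m and contact force between roller_hanger and rail above 0.2 N and contact force between the fingers and roller_hanger above 0.5 N).
It fails at once if the roller hanger is dropped from more than about 40 mm (contact force between the fingers and roller_hanger below 0.05 N and linear speed of roller_hanger above 0.9 m/s).
It fails at once if the plain hanger is moved more than 30 mm (distance of plain_hanger_grip from where it was at the start of the episode above 0.03 m).
It also fails if it takes over 42 s, if anything falls off the work surface, if the arm or the gripper's body presses on something with over 40 N, if the wrist force passes 120 N, or if a joint passes its speed limit or range.

## Working session

There is one attempt and no reset: what is moved stays moved. The work goes in short steps, Python scripts to look and compute and a shell command to move; the robot and the scene stay as the last step left them, time stands still between calls to the robot, and variables do not carry over. Pictures are saved under pics/ and viewed, and the job is handed in when it is done.

```bash
mkdir -p pics; ls
python3 - <<'E'
from plant import *
import cv2
s=sense();print(s)
for n in ["scene","side","wrist"]:
    cv2.imwrite(f"pics/{n}0.png",get_image(n)); print(n,camera_model(n))
try: print(pinch_z)
except Exception as e: print(e)
E
```

```text
pics
{'clock': 0.0, 'joint_positions': array([ 1.12849214e+00,  4.94200350e-01,  1.34612124e+00,  1.96551136e-05,
        1.30247779e+00, -9.54873782e-02]), 'joint_velocities': array([ 0.00074032,  0.00056795, -0.00046539,  0.00094853,  0.00028755,
       -0.00059896]), 'tau': array([-2.58233034e-03, -8.82127118e+01, -3.83886588e+01, -5.14827898e-04,
        9.52714094e-03,  1.66013882e-05]), 'eef_pos': array([0.21227559, 0.58747818, 0.23069292]), 'orientation': array([ 1.72543172e-01,  9.85001771e-01, -5.79161122e-04, -1.69426745e-04]), 'wrist_force': array([-0.29474276,  0.33634184, -0.71019535]), 'moment': array([ 0.00824069, -0.03039548,  0.01161901]), 'width': 0.9989424891597868}
scene {'fx': 366.41853117642705, 'fy': 366.41853117642705, 'cx': 257.8029821979519, 'cy': 193.14838409806006, 'xyz': array([ 0.80855876, -0.34800226,  0.59267363]), 'rotation': array([ 0.86517059,  0.30342179, -0.14305173, -0.37276168])}
side {'fx': 361.08995058493736, 'fy': 361.08995058493736, 'cx': 256.28480696290234, 'cy': 183.08828242329534, 'xyz': array([ 0.32365165, -0.42280693,  0.71349794]), 'rotation': array([ 0.92852068, -0.1663918 ,  0.05105113, -0.32795867])}
wrist {'fx': 296.5015924852553, 'fy': 296.5015924852553, 'cx': 250.88446552256738, 'cy': 196.30551785438576, 'tool_from_camera': array([[ 3.87023668e-04, -9.58969434e-01, -2.83509216e-01,
         7.21700617e-02],
       [ 9.99999587e-01,  1.37848942e-04,  8.98844097e-04,
        -1.82026984e-04],
       [-8.22882569e-04, -2.83509447e-01,  9.58969090e-01,
        -1.42133699e-01],
       [ 0.00000000e+00,  0.00000000e+00,  0.00000000e+00,
         1.00000000e+00]])}
0.0187
```

View pics/scene0.png

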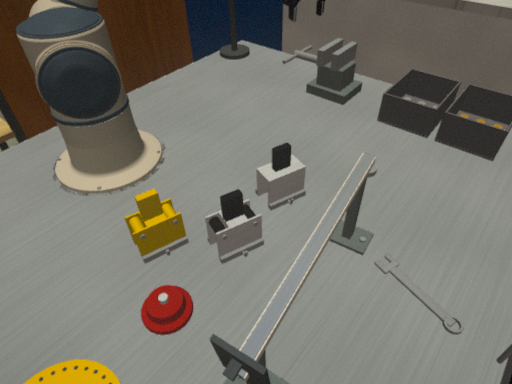

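View pics/side0.png

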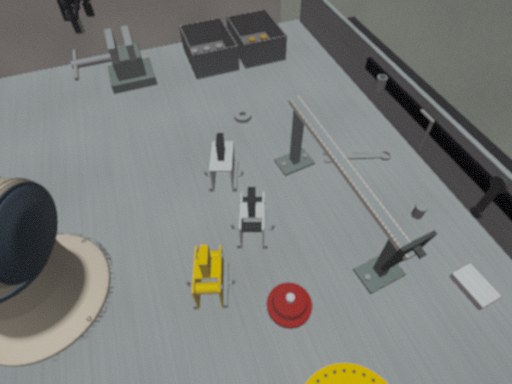

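View pics/wrist0.png

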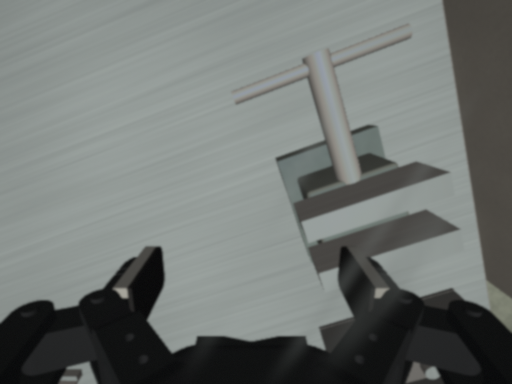

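The middle hanger has black rollers either side of its grip (scene about (233,213), side about (252,203)). The plain one is at scene (282,170) and the yellow look-alike at (155,220). I'll zoom in for pixel positions.

Run:
```python
import cv2,numpy as np
a=cv2.imread("pics/scene0.png")[130:280,190:320]; b=cv2.imread("pics/side0.png")[125:255,190:290]
a=cv2.resize(a,None,fx=4,fy=4,interpolation=cv2.INTER_CUBIC)[:600,:520];cv2.imwrite("pics/za.png",a)
b=cv2.resize(b,None,fx=4.5,fy=4.5,interpolation=cv2.INTER_CUBIC);cv2.imwrite("pics/zb.png",b)
c=cv2.imread("pics/side0.png")[85:295,270:450];cv2.imwrite("pics/zc.png",cv2.resize(c,None,fx=2.8,fy=2.8,interpolation=cv2.INTER_CUBIC))
d=cv2.imread("pics/scene0.png")[140:384,200:400];cv2.imwrite("pics/zd.png",cv2.resize(d,None,fx=2.4,fy=2.4,interpolation=cv2.INTER_CUBIC))
```

```text
(no output)
```

View pics/za.png

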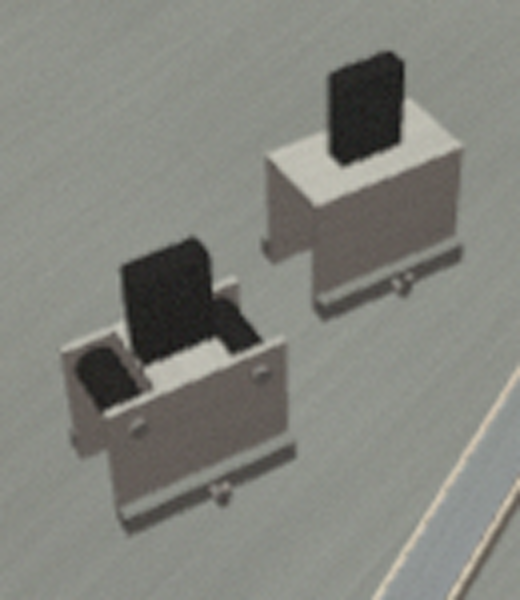

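View pics/zb.png

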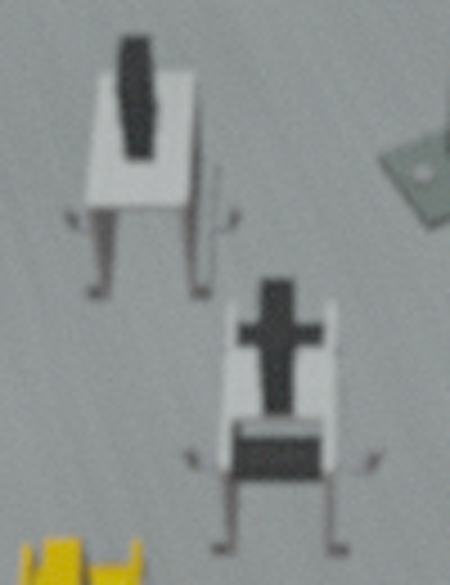

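View pics/zc.png

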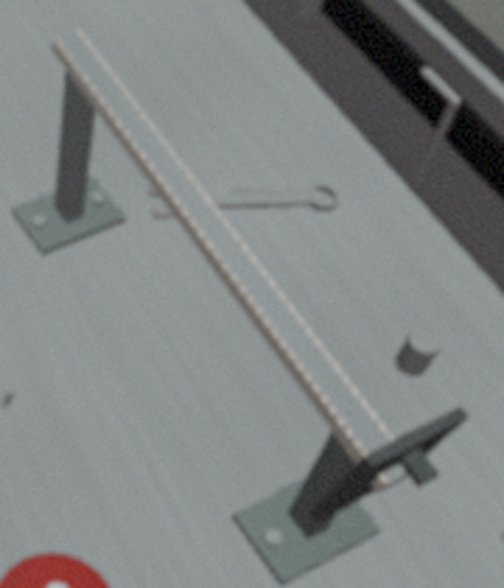

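View pics/zd.png

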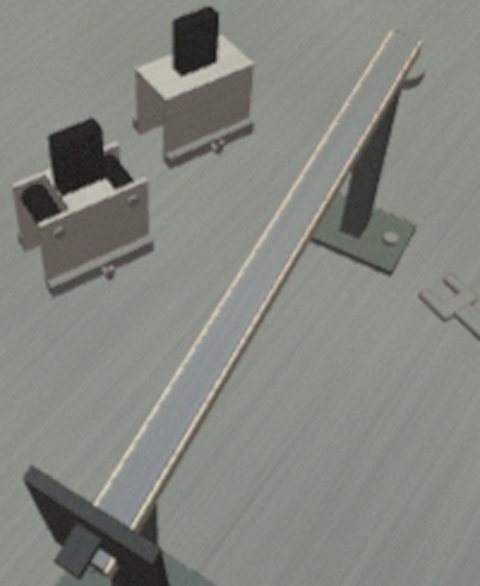

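```bash
cat > h.py <<'E'
import numpy as np
from plant import *
from scipy.spatial.transform import Rotation as R
def ray(cam,p):
    m=camera_model(cam)
    d=np.array([(p[0]-m['cx'])/m['fx'],(p[1]-m['cy'])/m['fy'],1.])
    q=np.array(m['rotation']); Rm=R.from_quat(q).as_matrix() if q.shape==(4,) else q
    d=Rm@d; return np.array(m['xyz']),d/np.linalg.norm(d)
def tri(p1,p2):
    o1,d1=ray('scene',p1);o2,d2=ray('side',p2)
    A=np.stack([d1,-d2],1);t=np.linalg.lstsq(A,o2-o1,rcond=None)[0]
    a,b=o1+t[0]*d1,o2+t[1]*d2
    return (a+b)/2,np.linalg.norm(a-b)
def onz(cam,p,z):
    o,d=ray(cam,p); return o+d*(z-o[2])/d[2]
def un(p,s,ox,oy): return ((p[0]+.5)/s-.5+ox,(p[1]+.5)/s-.5+oy)
za=lambda x,y:un((x,y),4,190,130)
zb=lambda x,y:un((x,y),4.5,190,125)
zc=lambda x,y:un((x,y),2.8,270,85)
zd=lambda x,y:un((x,y),2.4,200,140)
E
python3 - <<'E'
from h import *
np.set_printoptions(precision=4,suppress=True)
print('grip',tri(za(168,301),zb(278,347)))
print('grip z',onz('scene',za(168,301),.109),onz('side',zb(278,347),.109))
print('plain',tri(za(366,108),zb(137,97)))
print('foot',onz('scene',za(125,532),0),onz('scene',za(297,457),0))
print('feet side',onz('side',zb(224,555),0),onz('side',zb(340,555),0))
# side plate top edge corners
print('ptop',onz('scene',za(107,415),.077),onz('scene',za(287,338),.077),onz('scene',za(63,350),.077))
print('tab base',onz('scene',za(147,362),.081),onz('scene',za(215,335),.081))
print('UL',tri(zd(392,31),zc(55,43)),'UR',tri(zd(423,42),zc(80,31)))
for n,ps in dict(scene=[zd(392,31),zd(423,42)],side=[zc(55,43),zc(80,31)]).items(): print(n,[onz(n,p,.1956) for p in ps])
print('low scene',[onz('scene',p,.147) for p in (zd(97,502),zd(134,527))])
print('low side',[onz('side',p,.147) for p in (zc(368,460),zc(396,436))])
E
```

```text
grip (array([ 0.455 , -0.008 ,  0.1108]), np.float64(0.0003265085301830075))
grip z [ 0.4538 -0.0069  0.109 ] [ 0.4554 -0.0065  0.109 ]
plain (array([0.4399, 0.1681, 0.1108]), np.float64(0.0009176032595428178))
foot [ 0.4661 -0.0635  0.    ] [0.5035 0.0261 0.    ]
feet side [ 0.4121 -0.041   0.    ] [ 0.4656 -0.061   0.    ]
ptop [ 0.4584 -0.0574  0.077 ] [0.4933 0.0324 0.077 ] [ 0.4128 -0.0407  0.077 ]
tab base [ 0.4531 -0.0239  0.081 ] [0.467  0.0095 0.081 ]
UL (array([0.6132, 0.1751, 0.1933]), np.float64(0.00393765485254339)) UR (array([0.6372, 0.1789, 0.1937]), np.float64(0.0005715635630060328))
scene [array([0.6138, 0.1753, 0.1956]), array([0.6379, 0.1769, 0.1956])]
side [array([0.6109, 0.1695, 0.1956]), array([0.6359, 0.1763, 0.1956])]
low scene [array([ 0.6587, -0.2135,  0.147 ]), array([ 0.6815, -0.2114,  0.147 ])]
low side [array([ 0.6577, -0.2203,  0.147 ]), array([ 0.684, -0.212,  0.147])]
```

Roller hanger grip is at about (0.4545, -0.007, 0.109), and its own y is turned about -22° from world y. The measured height of 0.111 agrees with the given 0.109. The rail's upper end is at (0.625, 0.175, 0.194 to 0.196) and its yaw is about +6.7°, which puts load_point at about (0.634, 0.096). Next I'll move over the hanger.

```bash
python3 -m inch '[-0.18,-0.2,0,0,0,0,1, -0.18,-0.2,0,0,0,0,1, -0.18,-0.2,0,0,0,0,1, -0.18,-0.2,0,0,0,0,1, -0.18,-0.2,0,0,0,0,1, -0.18,-0.2,0,0,0,0,1, -0.18,-0.2,0,0,0,0,1, -0.18,-0.2,0,0,0,0,1, -0.18,-0.2,0,0,0,0,1, -0.18,-0.2,0,0,0,0,1, -0.18,-0.2,0,0,0,0,1, -0.18,-0.2,0,0,0,0,1]' 50
python3 -m inch '[0,0,0,0,0,0.056,1, 0,0,0,0,0,0.056,1, 0,0,0,0,0,0.056,1, 0,0,0,0,0,0.056,1, 0,0,0,0,0,0.056,1, 0,0,0,0,0,0.056,1, 0,0,0,0,0,0.056,1, 0,0,0,0,0,0.056,1, 0,0,0,0,0,0.056,1, 0,0,0,0,0,0.007,1, 0,0,0,0,0,0,1]'
cat >> h.py <<'E'
def goal(pos,yaw):
    "pos TCP, yaw = world angle of tool y (deg); prints scaled shift & turn about tool z"
    s=sense();Rm=R.from_quat(s['orientation']).as_matrix()
    d=Rm.T@(np.array(pos)-s['eef_pos'])/0.2
    y=np.degrees(np.arctan2(Rm[1,1],Rm[0,1]));a=(yaw-y+90)%180-90
    tgt=R.from_matrix(np.array([[ -np.sin(np.radians(y+a)),np.cos(np.radians(y+a)),0],[np.cos(np.radians(y+a)),np.sin(np.radians(y+a)),0],[0,0,-1]]).T)
    X=tgt.as_matrix(); 
    X=np.stack([np.cross(X[:,1],X[:,2]),X[:,1],X[:,2]],1)
    rv=(R.from_matrix(Rm).inv()*R.from_matrix(X)).as_rotvec()/np.pi
    print('t',s['clock'],'pos',s['eef_pos'].round(4),'yaw',y.round(2),'shift',d.round(3),'rotvec',rv.round(4),'q6',s['joint_positions'][5].round(2),'w',round(s['width'],3),'F',s['wrist_force'].round(1))
E
python3 - <<'E'
from h import *
import cv2
goal([.4545,-.007,.098],-22)
cv2.imwrite('pics/w1.png',get_image('wrist'))
E
```

```text
clock: 1.65
eef_pos: [0.4559, -0.0123, 0.2313]
orientation: [0.173, 0.985, 0.0, 0.0]
wrist_force: [0.7, 0.9, -0.0]
width: 1.002
clock: 3.02
eef_pos: [0.4555, -0.0105, 0.2312]
orientation: [0.827, 0.562, -0.0, -0.0]
wrist_force: [0.4, -0.3, 0.3]
width: 1.001
t 3.025 pos [ 0.4555 -0.0105  0.2312] yaw -21.65 shift [ 0.014 -0.011  0.666] rotvec [-0.      0.      0.0019] q6 0.22 w 1.001 F [ 0.4 -0.3  0.3]
```

View pics/w1.png

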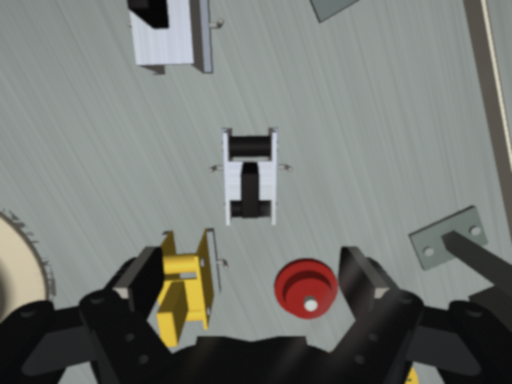

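The wrist view confirms it: the roller hanger is centred at column 250 and upright in the image, so yaw and sideways position are right. The yellow one sits well below it. Descending and gripping.

```bash
python3 -m inch '[0.007,-0.005,0.2,0,0,0,1, 0.007,-0.003,0.2,0,0,0,1, 0,0,0.15,0,0,0,1, 0,0,0.11,0,0,0,1, 0,0,0,0,0,0,1]' 50
python3 - <<'E'
from h import *
import cv2
goal([.4545,-.007,.098],-22)
cv2.imwrite('pics/s2.png',cv2.resize(get_image('side')[100:292,150:406],None,fx=3,fy=3))
E
```

```text
clock: 3.7
eef_pos: [0.4543, -0.0072, 0.0983]
orientation: [0.828, 0.561, -0.001, -0.001]
wrist_force: [-0.5, 0.1, -0.3]
width: 1.002
t 3.7 pos [ 0.4543 -0.0072  0.0983] yaw -21.74 shift [0.001 0.001 0.001] rotvec [-0.0009  0.0002  0.0014] q6 0.23 w 1.002 F [-0.5  0.1 -0.3]
```

View pics/s2.png

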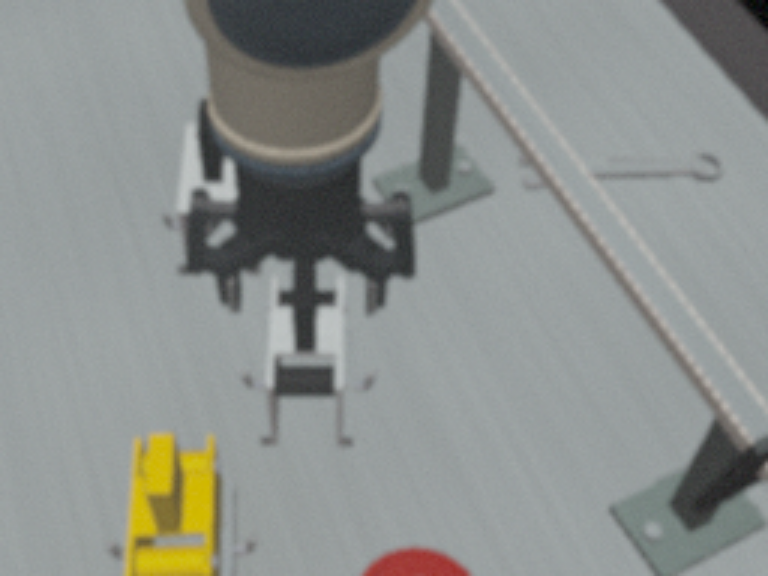

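The fingers straddle the tab symmetrically (tips at columns 230 and 375, tab at 303). Closing.

```bash
python3 -m inch '[0,0,0,0,0,0,0, 0,0,0,0,0,0,0, 0,0,0,0,0,0,0, 0,0,0,0,0,0,0, 0,0,0,0,0,0,0, 0,0,0,0,0,0,0]' 50
python3 -m inch '[0,0,-0.1,0,0,0,0, 0,0,-0.2,0,0,0,0, 0,0,-0.25,0,0,0,0, 0,0,-0.25,0,0,0,0, 0,0,-0.15,0,0,0,0, 0,0,0,0,0,0,0, 0,0,0,0,0,0,0]'
python3 - <<'E'
from h import *
import cv2
goal([.6343,.0957,.29],6.7)
w=get_image('wrist');cv2.imwrite('pics/w3.png',w)
cv2.imwrite('pics/s3.png',cv2.resize(get_image('scene')[50:306,130:400],None,fx=2.2,fy=2.2))
E
```

```text
clock: 4.5
eef_pos: [0.4554, -0.0073, 0.0996]
orientation: [0.828, 0.56, 0.0, 0.0]
wrist_force: [-1.4, -0.4, 6.0]
width: 0.177
clock: 5.38
eef_pos: [0.4543, -0.0072, 0.2879]
orientation: [0.828, 0.56, -0.001, -0.001]
wrist_force: [0.2, -0.1, -4.8]
width: 0.185
t 5.375 pos [ 0.4543 -0.0072  0.2879] yaw -21.85 shift [ 0.812  0.644 -0.012] rotvec [-0.0007 -0.     -0.1586] q6 0.23 w 0.185 F [ 0.2 -0.1 -4.8]
```

View pics/w3.png

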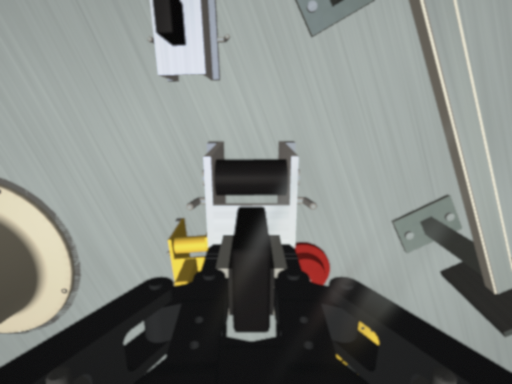

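View pics/s3.png

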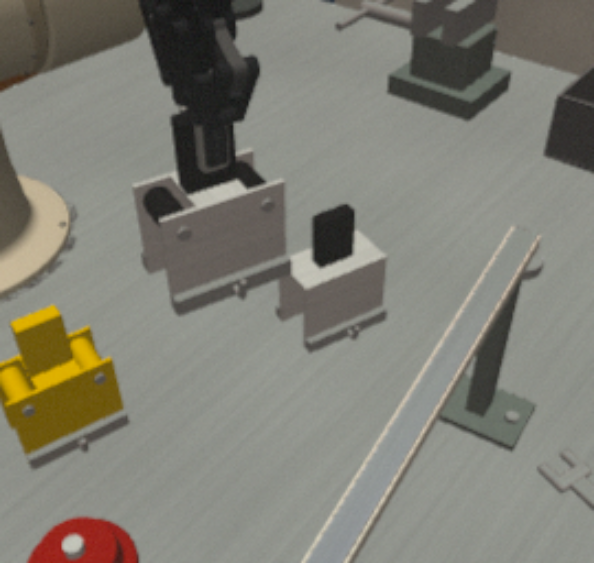

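The hanger is held level and clear of the others. I'll check the rail estimate by projecting its predicted edges into all three views.

```bash
cat >> h.py <<'E'
def proj(n,P):
    m=camera_model(n)
    if n=='wrist':
        s=sense();T=np.eye(4);T[:3,:3]=R.from_quat(s['orientation']).as_matrix();T[:3,3]=s['eef_pos']
        C=T@np.array(m['tool_from_camera'])
    else:
        C=np.eye(4);C[:3,:3]=R.from_quat(m['rotation']).as_matrix();C[:3,3]=m['xyz']
    p=np.linalg.inv(C)@np.append(P,1)
    return p[0]/p[2]*m['fx']+m['cx'],p[1]/p[2]*m['fy']+m['cy']
def railpt(O,yaw,x,s):
    "x sideways, s along slope from middle"
    c,k=np.cos(np.radians(yaw)),np.sin(np.radians(yaw));a=np.radians(7)
    y=s*np.cos(a);return np.array([O[0]+x*c-y*k,O[1]+x*k+y*c,.17+s*np.sin(a)])
E
python3 - <<'E'
from h import *
import cv2
O=[.649,-.0324];yaw=6.7
for n,f in dict(scene='scene0',side='side0',wrist='w3').items():
    im=cv2.imread(f'pics/{f}.png')
    M=dict(scene=(200,140,2.4,200,244),side=(270,85,2.8,180,210),wrist=(392,0,3,120,200))[n]
    ox,oy,k,w,h=M
    z=cv2.resize(im[oy:oy+h,ox:ox+w],None,fx=k,fy=k,interpolation=cv2.INTER_CUBIC)
    q=lambda P:tuple(int(round((u-o+.5)*k-.5)) for u,o in zip(proj(n,P),(ox,oy)))
    for x in(-.012,.012): cv2.line(z,q(railpt(O,yaw,x,-.19)),q(railpt(O,yaw,x,.21)),(0,0,255),1)
    cv2.line(z,q(railpt(O,yaw,-.012,.21)),q(railpt(O,yaw,.012,.21)),(0,255,0),1)
    cv2.circle(z,q(railpt(O,yaw,0,.13)),3,(255,0,0),-1)
    cv2.imwrite(f'pics/ov_{n}.png',z)
E
```

```text
(no output)
```

View pics/ov_scene.png

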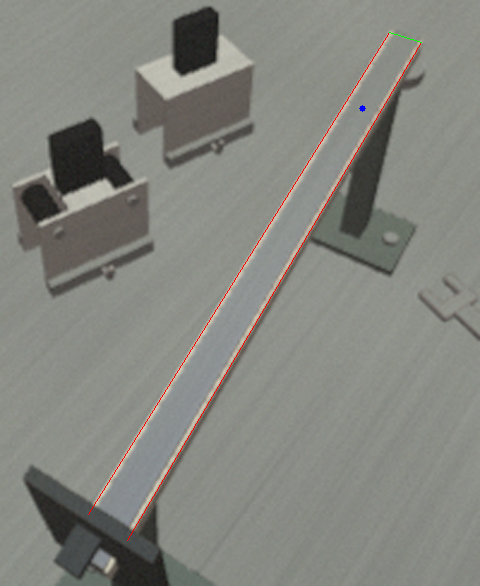

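View pics/ov_side.png

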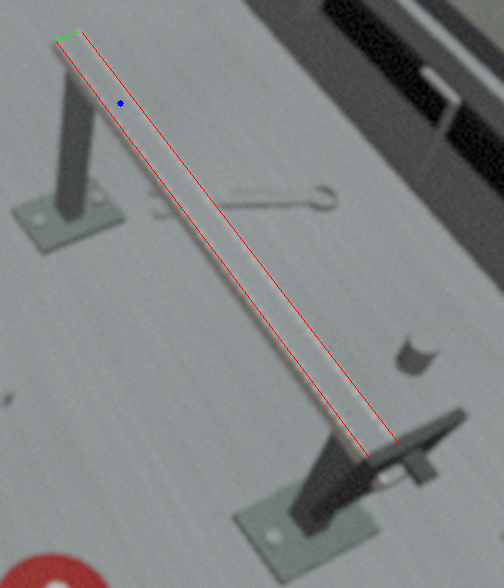

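View pics/ov_wrist.png

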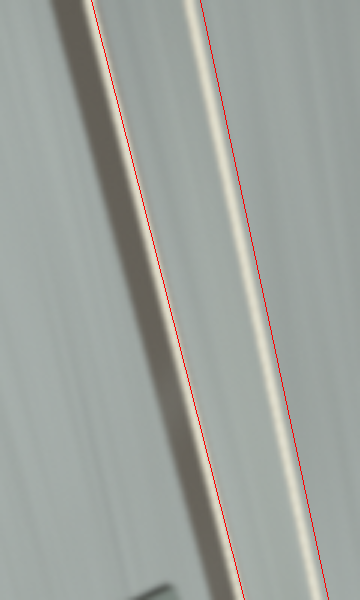

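The prediction fits within about 1 mm: the wrist view puts the true line roughly 1 mm toward -x. I'll go above the load point, lifting first.

```bash
python3 -m inch '[0,0,-0.12,0,0,0,0, 0,0,-0.12,0,0,0,0, 0.1,0.08,0,0,0,0,0, 0.16,0.128,0,0,0,0,0, 0.16,0.128,0,0,0,0,0, 0.16,0.128,0,0,0,0,0, 0.13,0.1,0,0,0,0,0, 0.1,0.08,0,0,0,-0.04,0, 0,0,0,0,0,-0.05,0, 0,0,0,0,0,-0.05,0, 0,0,0,0,0,-0.02,0, 0,0,0,0,0,0,0]'
python3 - <<'E'
from h import *
import cv2
goal([.633,.0957,.33],6.8)
w=get_image('wrist');cv2.imwrite('pics/w4.png',w)
cv2.imwrite('pics/s4.png',get_image('scene'))
E
```

```text
clock: 6.98
eef_pos: [0.6347, 0.0951, 0.3357]
orientation: [0.663, 0.749, -0.001, -0.001]
wrist_force: [-0.6, 0.3, -3.2]
width: 0.18
t 6.975 pos [0.6347 0.0951 0.3357] yaw 6.92 shift [ 0.004 -0.008  0.029] rotvec [-0.0008 -0.      0.0007] q6 -0.07 w 0.18 F [-0.6  0.3 -3.2]
```

View pics/w4.png

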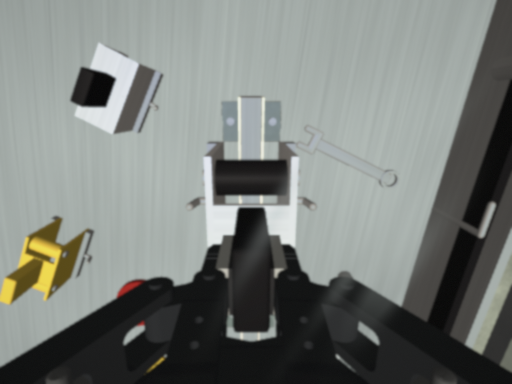

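View pics/s4.png

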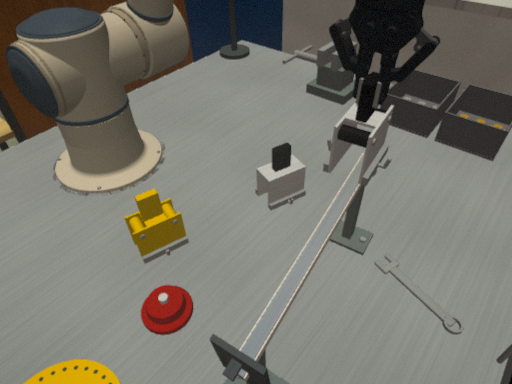

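In the wrist view the rail (columns 239 to 264) is centred under the hanger (205 to 298), and the two are parallel. Lowering it astride.

```bash
python3 -m inch '[0,-0.003,0.1,0,0,0,0, 0,0,0.12,0,0,0,0, 0,0,0.12,0,0,0,0, 0,0,0.1,0,0,0,0, 0,0,0,0,0.02,0,0, 0,0,0,0,0.019,0,0, 0,0,0,0,0,0,0]'
python3 - <<'E'
from h import *
import cv2
goal([.633,.0957,.231],6.8)
w=get_image('wrist');cv2.imwrite('pics/w5.png',w)
cv2.imwrite('pics/s5.png',cv2.resize(get_image('scene')[40:240,280:460],None,fx=3,fy=3,interpolation=2))
E
```

```text
clock: 7.95
eef_pos: [0.6344, 0.0941, 0.2488]
orientation: [0.663, 0.746, 0.04, -0.046]
wrist_force: [0.3, 0.1, -4.7]
width: 0.178
t 7.95 pos [0.6344 0.0941 0.2488] yaw 6.8 shift [-0.002 -0.006  0.089] rotvec [-0.0003 -0.0389  0.    ] q6 -0.15 w 0.178 F [ 0.3  0.1 -4.7]
```

View pics/w5.png

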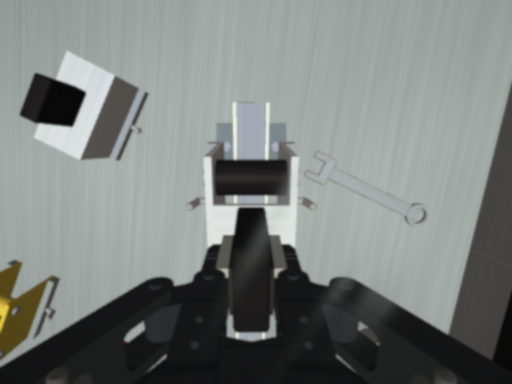

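View pics/s5.png

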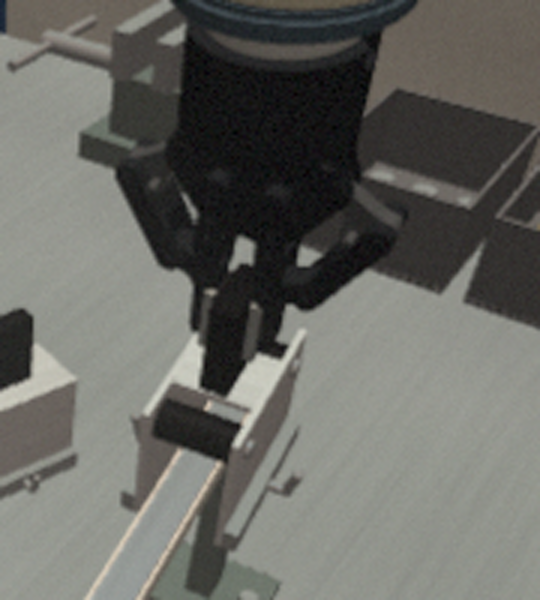

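It is astride and centred. Now lowering slowly to contact.

```bash
python3 -m inch '[0,0,0.035,0,0,0,0, 0,0,0.025,0,0,0,0, 0,0,0.01,0,0,0,0, 0,0,0,0,0,0,0]'
python3 -m inch '[0,0,0.008,0,0,0,0, 0,0,0,0,0,0,0]'
python3 -m inch '[0,0,0.008,0,0,0,0, 0,0,0,0,0,0,0]'
```

```text
clock: 8.55
eef_pos: [0.6341, 0.0969, 0.2352]
orientation: [0.662, 0.747, 0.04, -0.046]
wrist_force: [0.1, -0.0, -3.7]
width: 0.179
clock: 8.8
eef_pos: [0.6341, 0.097, 0.2338]
orientation: [0.662, 0.747, 0.041, -0.046]
wrist_force: [0.7, -0.5, -4.8]
width: 0.181
clock: 9.05
eef_pos: [0.6341, 0.0972, 0.2321]
orientation: [0.662, 0.747, 0.041, -0.046]
wrist_force: [0.0, 0.1, -3.7]
width: 0.182
```

```bash
python3 -m inch '[0,0,0.006,0,0,0,0, 0,0,0,0,0,0,0]'
python3 -m inch '[0,0,0.005,0,0,0,0, 0,0,0,0,0,0,0]'
```

```text
clock: 9.3
eef_pos: [0.634, 0.0974, 0.2309]
orientation: [0.662, 0.747, 0.041, -0.046]
wrist_force: [-0.7, 0.8, -3.8]
width: 0.178
clock: 9.55
eef_pos: [0.6343, 0.0974, 0.2306]
orientation: [0.662, 0.747, 0.041, -0.045]
wrist_force: [-1.3, -1.6, 3.7]
width: 0.18
```

Contact: the wrist's vertical force swung from -3.8 to +3.7 N. Releasing.

```bash
python3 -m inch '[0,0,0,0,0,0,1, 0,0,0,0,0,0,1, 0,0,0,0,0,0,1, 0,0,0,0,0,0,1]'
python3 - <<'E'
from h import *
import cv2
cv2.imwrite('pics/s6.png',get_image('scene'))
E
```

```text
clock: 10.05
eef_pos: [0.6341, 0.0974, 0.23]
orientation: [0.662, 0.747, 0.041, -0.046]
wrist_force: [0.2, -0.1, 0.7]
width: 0.994
```

View pics/s6.png

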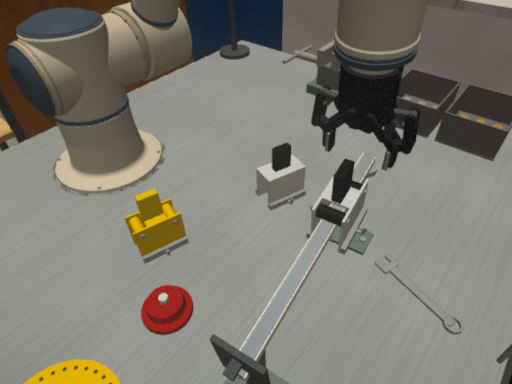

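The hanger is free of the open fingers and rolling down. I'll lift the gripper away and wait.

```bash
python3 -m inch '[0,0,-0.15,0,0,0,1, 0,0,-0.2,0,0,0,1, 0,0,-0.2,0,0,0,1, 0,0,0,0,0,0,1, 0,0,0,0,0,0,1, 0,0,0,0,0,0,1, 0,0,0,0,0,0,1, 0,0,0,0,0,0,1, 0,0,0,0,0,0,1, 0,0,0,0,0,0,1, 0,0,0,0,0,0,1, 0,0,0,0,0,0,1]'
python3 -m inch '[0,0,0,0,0,0,1, 0,0,0,0,0,0,1, 0,0,0,0,0,0,1, 0,0,0,0,0,0,1, 0,0,0,0,0,0,1, 0,0,0,0,0,0,1, 0,0,0,0,0,0,1, 0,0,0,0,0,0,1, 0,0,0,0,0,0,1, 0,0,0,0,0,0,1, 0,0,0,0,0,0,1, 0,0,0,0,0,0,1]'
python3 - <<'E'
from h import *
import cv2
cv2.imwrite('pics/s7.png',get_image('scene'))
cv2.imwrite('pics/d7.png',get_image('side'))
O=[.648,-.0324]
P=railpt(O,6.8,0,-.152/np.cos(np.radians(7)));P[2]=.205
print(P,proj('scene',P),proj('side',P))
E
```

```text
clock: 11.6
eef_pos: [0.6357, 0.0841, 0.3392]
orientation: [0.662, 0.747, 0.041, -0.046]
wrist_force: [-0.3, -0.7, 0.5]
width: 0.999
clock: 13.1
eef_pos: [0.6357, 0.0841, 0.3392]
orientation: [0.662, 0.747, 0.041, -0.046]
wrist_force: [-0.4, 0.4, 0.3]
width: 1.0
[ 0.6659974  -0.18333076  0.205     ] (np.float64(259.36608428620474), np.float64(310.3544514951493)) (np.float64(402.8901657945576), np.float64(212.3701445943485))
```

View pics/s7.png

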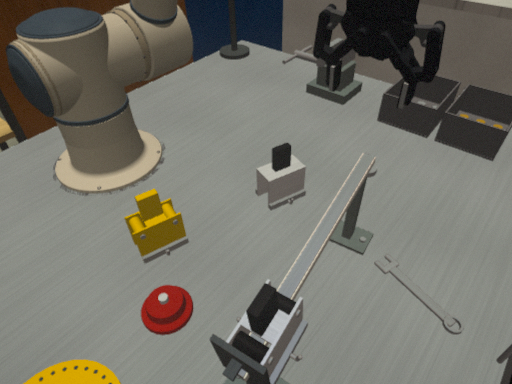

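View pics/d7.png

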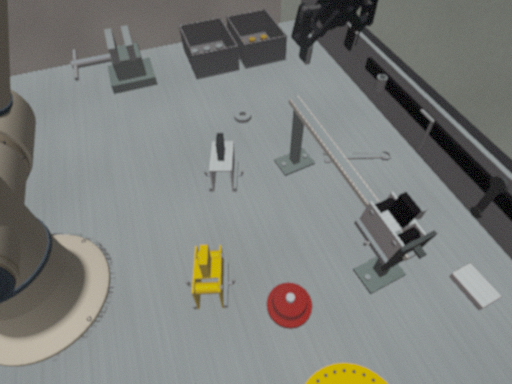

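The hanger sits at the stop. I'll measure the grip and confirm it's at rest.

Run:
```python
from h import *
import cv2
a=get_image('scene');b=get_image('side')
for n,x,f in(('scene',a,'s7'),('side',b,'d7')):
    o=cv2.imread(f'pics/{f}.png');print(n,np.abs(cv2.GaussianBlur(x,(5,5),0).astype(int)-cv2.GaussianBlur(o,(5,5),0)).max())
A=cv2.resize(a[270:384,205:325],None,fx=4,fy=4,interpolation=2);B=cv2.resize(b[180:280,345:445],None,fx=4,fy=4,interpolation=2)
A=A[:400]; cv2.imwrite('pics/z8.png',np.hstack([A[:,:390],B]))
```

```text
scene 8
side 9
```

View pics/z8.png

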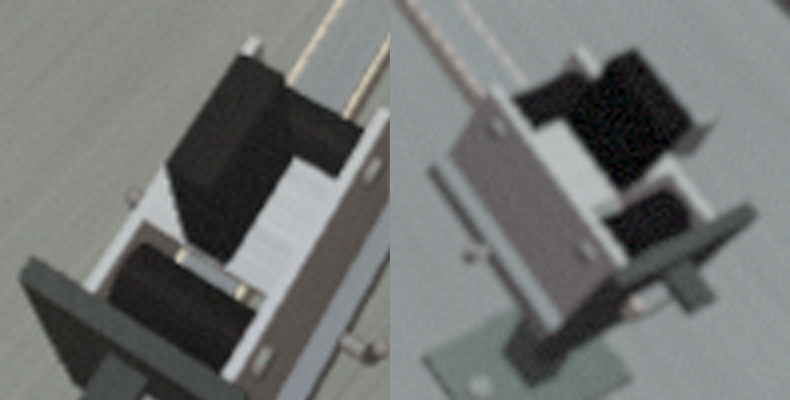

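Run:
```python
from h import *
p,g=tri((262.5,309.7),(404.5,209.7));O=np.array([.648,-.0324]);y=np.radians(6.8)
d=p[:2]-O;print(p,g,'rail x,y',d@[np.cos(y),np.sin(y)],d@[-np.sin(y),np.cos(y)])
```

```text
[ 0.66942089 -0.18150199  0.20820427] 0.0005748013676735522 rail x,y 0.0036159350887680413 -0.150589456133186
```

```bash
python3 -c "
from plant import *
print(hand_in(), sense()['clock'])"
```

```text
the job is handed in; nothing more can be done
the job is handed in; nothing more can be done
```

The job is done and handed in; no verdict was reported. I gripped the roller hanger by its black grip and set it astride the bar about 130 mm uphill of the rail's middle, tilted 7° to match the slope. I released it once the wrist force showed contact, and it rolled to the stop with the open fingers clear of it.

**Roller hanger:** the last camera check put the grip point at x = 4 mm, y = -151 mm, 208 mm high in the rail frame. The expected resting place is x = 0, y = -152 mm, 205 mm high. Two pictures in a row showed no motion, and the hanger looked properly seated on the bar.

**Everything else:** in the last pictures the plain hanger and the yellow look-alike show no sign of having moved, and the gripper is clear of everything. I checked those by eye, not by measuring. The last clock reading before hand-in was about 13 s of the 42 s allowed. None of my checks failed or disagreed.

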